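# Gauge the tongue of a cell carrier

## Task

Slide the jaw of the bench gauge open, put the stepped aluminium cell carrier on the bench with its narrow tongue squarely between the jaws and the tongue's end close to the beam, then slide the jaw shut on the tongue until the spring anvil gives and its pointer stands between the two pairs of black bars. Never drive the anvil to its stop, leave the gauge closed on the carrier like that with your hands off it, and do not disturb the other things on the bench.

Things in the scene. Friction and masses are not known exactly. Their poses are not given: they have to be found in the camera images.
- gauge: bench gauge like a big caliper, fixed. Origin at bench level; x points from the jaws into the beam (away from the robot), y along the beam. Sizes in mm: steel beam x 0 to 40, y -100 to 230, 40 high. White head at its -y end (y -100 to -30, x -65 to 40, 45 high) carries the spring anvil, whose flat face looks to +y, at y = 0 when at rest. Between the jaws is bare bench.
- anvil (a joint): spring anvil, m: 0 at rest, grows as pushed to gauge -y; stop at 0.016. 400 N/m, no preload. Plate at gauge x -62 to -2 mm, 3 to 31 mm over the bench. Its dark T-shaped pointer slides 50 mm over the bench along the head's top; its crossbar stands clear between the pairs of black bars (10 mm wide, 10 mm apart) from 0.004 to 0.012.
- jaw (a joint): sliding jaw, m: gauge y of its flat face = gap to the resting anvil. Range 0 to 0.13, grows as it opens (+y). Starts at 0.010 to 0.028, too narrow for the tongue. About 8 N friction: it stays where left and holds against the anvil spring. With the tongue clamped, jaw + anvil = 0.036.
- jaw_face (a point): middle of the jaw's flat measuring face, 18 mm over the bench, at gauge x = -33 mm. The blade behind it (towards gauge +y) covers gauge x -64 to -2 mm, is 18 mm thick along y and 3 to 33 mm over the bench, with a neck at the beam (x -11 to -1) up to 52. The carriage riding on the beam covers x -6 to 47, y 0 to 70 from the face, top 52 mm over the bench.
- jaw_tab (a point): middle of the top of the jaw's black upright push tab, 96 mm over the bench. Tab: 34 mm along gauge x, 12 mm thick along gauge y, free from 52 to 96 mm over the bench; centred at gauge x = 20 mm and 51 mm to the +y side of the jaw face.
- carrier: stepped carrier: plain aluminium with a solar cell on the wide part, 125 mm long, 30 high, about 0.46 kg, loose, flat on the bench. Origin at the underside, mid-length; x towards the tongue, z up. Narrow tongue 36 mm wide, 75 long (x -12.5 to 62.5); wide part 60 mm wide, 50 long (x -62.5 to -12.5); both centred on y = 0.
- carrier_tip (a point): middle of the tongue's end at the underside of the stepped carrier (carrier x = 62.5 mm).
- plain_carrier: plain rectangular carrier of the same aluminium with two cells, 125 x 60 x 30 mm, no step; origin at the underside's centre, x along its length. Leave it alone. It and the stepped carrier lie one to the left and one to the right of the gauge, either way.
- jar: amber jar with white cap, 64 mm across, 85 mm high, beyond the gauge; origin at the centre of its underside. Leave it alone.
- screwdriver: screwdriver lying beyond the gauge. Leave it alone.
There are look-alikes about, which are no part of the job. What is shaped like the carrier but purple or yellow is not meant.

How it is judged:
By the outcome, as a careful person would: the job done as asked, in the order asked, and still so for the second after the job is handed in, with the robot touching nothing.
It also fails if it takes over 72 s, if anything falls off the work surface, if the arm or the gripper's body presses on something with over 40 N, if the wrist force passes 120 N, or if a joint passes its speed limit or range.

## Robot

A 7-joint arm with a two-finger parallel gripper is mounted at the origin on the work surface. World frame = base frame: x ahead of the robot, y to its left, z up, the work surface at z = 0. Lengths are in m, angles in rad, forces in N, time in s.
With the tool pointing down it reaches from about 0.375 to 0.925 m from the base axis. Payload 3.1 kg.
Tool frame: the origin (TCP) lies between the finger pads; the fingertips stand 19 mm ahead of it and the grasp point (between the pads) is the TCP; z points along the fingers, y is the direction in which the jaws open and shut (so a half turn about z gives the same grasp; the last joint's range is limited). The gripper opens to 85 mm and grips with 20 to 120 N. Pads are 22 mm wide; open, the fingers measure 114 mm over their backs; the gripper's body (76 mm by 85 mm) begins 54 mm behind the grasp point. The pads swing forward as they close: fully open they stand 13 mm farther back than shut.
Start: joints at [-1.301, 0.383, 0.044, 1.598, -0.018, 1.161, -0.05], TCP at [0.234, 0.607, 0.25] pointing down, gripper open.
Joint ranges: [-2.61, 2.61], [-0.41, 2.15], [-1.48, 1.57], [0, 2.5], [-1.57, 4.71], [0.05, 1.97], [-2.85, 2.85]. Speed limits (rad/s): [2.79, 2.79, 3.14, 3.14, 3.14, 3.14, 3.14].

## Interface

Orientations are given as a unit quaternion [x, y, z, w].
In Python, from bench import move_ptp, movel, move_j, move_gripper, pause, inverse_kinematics, read_camera, camera_params, MotionError, sign_off, look_for, tip_of, read_time_s, read_qpos, read_joint_vel, read_effort, read_eef_pos, read_tcp_rot, read_ft_force, read_ft_torque, read_finger_gap gives the robot as it stands. Calls block until the motion is done:
- move_ptp(position, orientation): joint-space move of the TCP to a pose.
- movel(position, orientation=None, speed=0.15): straight line of the TCP; orientation=None keeps the orientation; speed is the mean speed in m/s.
- move_j(angles): joint-space move.
- move_gripper(opening, effort=None): finger opening in m; effort is the grip in N (None keeps the last); returns when the fingers have stopped.
- pause(seconds).
- inverse_kinematics(position, orientation): joint angles nearest the present ones, or None.
- read_camera(name): name is "side" or "top"; returns the picture (384x512x3 uint8, red, green, blue); there is no depth.
- camera_params(name): a dict with "K" (3x3 intrinsics, pixels), "camera_from_world" (4x4, takes a point from world to camera coordinates). Camera axes: x right, y down, z forward; pixel columns grow to the right and rows downward; lengths in m; the calibration is good to about 2 mm. A picture is of the moment at which its call begins. camera_params takes no time and is no camera call.
A pose or a line that the arm cannot do raises MotionError and nothing moves.
- sign_off(): hands the job in, once; it reports no verdict.
Trained networks look in the newest picture that a camera, given by its name, has taken for a name from the list of things; names that differ only in an ending like _2 or _b are one class to them, and where a whole thing is asked for, a point or a joint stands for the part that bears it (a point fixed in the world has none). Each returns a list of dicts, best first, with "confidence" (0 to 1); they miss things now and then, are a little off and sometimes report something else, mostly with a low value. They report only what shows in the picture. A call takes as long as a camera call. They do not tell look-alikes from the thing itself.
- look_for(camera, name): "at" ([column, row] in pixels, amid what is visible of it).
- tip_of(camera, name): "at" ([column, row] in pixels: a listed point, or the origin of a listed thing).
Readings, each from a call of its own:
- read_time_s(): time.
- read_qpos(): joint angles.
- read_joint_vel(): joint speeds.
- read_effort(): joint torques, N m.
- read_eef_pos(): TCP position.
- read_tcp_rot(): TCP orientation.
- read_ft_force(): force on the tool from outside, world axes, zero at the start.
- read_ft_torque(): the same for the moment, N m.
- read_finger_gap(): finger opening in m.
Only numpy, scipy, OpenCV 4.12 (cv2) and the standard library are available. Lean on these libraries where they do the work, as an engineer would, in place of code of your own. Each camera call takes 0.05 s, during which the arm holds its last target.

## Working session

There is one attempt and no reset: what is moved stays moved. The work goes in short steps, each a Python script; the robot and the scene stay as the last script left them, time stands still between calls to the robot, and variables do not carry over. Pictures are saved under pics/ and viewed, and the job is handed in when it is done.

```bash
mkdir -p pics; ls; python3 - <<'E'
from bench import *
import cv2,numpy as np
for c in ["side","top"]:
    im=read_camera(c); cv2.imwrite(f"pics/a_{c}.png",im[:,:,::-1])
    p=camera_params(c); print(c,np.round(p["K"],1).tolist(),np.round(p["camera_from_world"],4).tolist())
    for n in ["gauge","jaw_face","jaw_tab","carrier","carrier_tip","plain_carrier","anvil","jar","screwdriver"]:
        try: print(n,[(np.round(d["at"]).tolist(),round(d["confidence"],2)) for d in tip_of(c,n)][:4])
        except Exception as e: print(n,e)
print(read_time_s(),read_tcp_rot(),read_eef_pos())
E
```

```text
pics
side [[440.8, 0.0, 259.5], [0.0, 440.8, 193.0], [0.0, 0.0, 1.0]] [[0.8921, -0.4515, -0.018, -0.4864], [-0.2781, -0.5171, -0.8095, 0.1876], [0.3562, 0.7271, -0.5869, 1.3533], [0.0, 0.0, 0.0, 1.0]]
gauge []
jaw_face [([281.0, 206.0], 0.84)]
jaw_tab [([280.0, 172.0], 0.78)]
carrier [([226.0, 236.0], 0.86), ([313.0, 309.0], 0.83), ([282.0, 270.0], 0.81), ([211.0, 285.0], 0.77)]
carrier_tip [([241.0, 233.0], 0.85), ([303.0, 267.0], 0.82), ([193.0, 274.0], 0.82), ([298.0, 319.0], 0.69)]
plain_carrier [([200.0, 169.0], 0.86)]
anvil it knows: carrier, carrier_tip, gauge, jar, jaw_face, jaw_tab, plain_carrier, screwdriver
jar [([362.0, 241.0], 0.89)]
screwdriver [([267.0, 154.0], 0.75)]
top [[347.1, 0.0, 255.9], [0.0, 347.1, 192.4], [0.0, 0.0, 1.0]] [[0.0009, -1.0, -0.0017, -0.0674], [-0.9862, -0.0006, -0.1653, 0.5128], [0.1653, 0.0018, -0.9862, 0.9615], [0.0, 0.0, 0.0, 1.0]]
gauge [([256.0, 163.0], 0.91)]
jaw_face [([252.0, 172.0], 0.82)]
jaw_tab [([234.0, 151.0], 0.72)]
carrier [([402.0, 283.0], 0.97), ([339.0, 213.0], 0.84), ([326.0, 280.0], 0.79), ([269.0, 240.0], 0.77)]
carrier_tip [([346.0, 192.0], 0.72), ([268.0, 220.0], 0.72), ([308.0, 296.0], 0.6), ([399.0, 231.0], 0.56)]
plain_carrier [([135.0, 217.0], 0.96)]
anvil it knows: carrier, carrier_tip, gauge, jar, jaw_face, jaw_tab, plain_carrier, screwdriver
jar [([232.0, 152.0], 0.7), ([137.0, 130.0], 0.56)]
screwdriver [([138.0, 127.0], 0.8)]
0.9 [1.82847605e-01 9.83141268e-01 2.42381564e-05 9.65566012e-06] [0.23372117 0.60654141 0.25030182]
```

View pics/a_top.png

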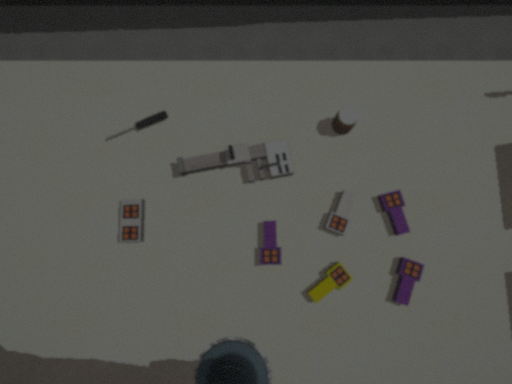

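View pics/a_side.png

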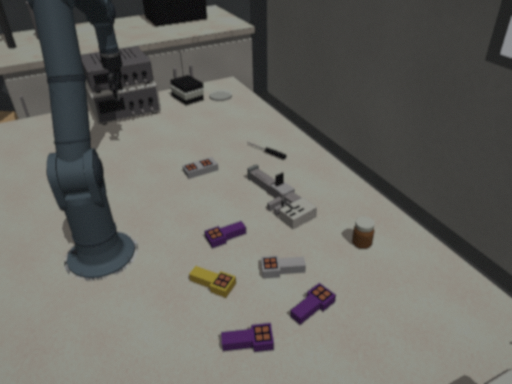

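Top view: plain aluminium stepped carrier at (339,213), with its tongue at (347,193). The gauge spans (178–292, 140–180), with the purple and yellow look-alikes around it. I'll zoom in to measure.

```bash
cat > h.py <<'E'
import numpy as np,cv2
from bench import camera_params
def proj(c,P):
    p=camera_params(c);T=np.array(p["camera_from_world"]);K=np.array(p["K"])
    q=(np.atleast_2d(P)@T[:3,:3].T+T[:3,3])@K.T
    return q[:,:2]/q[:,2:]
def unproj(c,uv,z):
    p=camera_params(c);T=np.array(p["camera_from_world"]);K=np.array(p["K"])
    d=np.linalg.inv(K)@np.array([uv[0],uv[1],1.]);R=T[:3,:3];o=-R.T@T[:3,3];d=R.T@d
    return o+d*(z-o[2])/d[2]
def crop(im,x0,y0,x1,y1,s,name):
    cv2.imwrite(name,cv2.convertScaleAbs(cv2.resize(im[y0:y1,x0:x1,::-1],None,fx=s,fy=s,interpolation=cv2.INTER_CUBIC),alpha=1.5))
E
python3 - <<'E'
from h import *
im=cv2.imread("pics/a_top.png")[:,:,::-1]; crop(im,165,130,365,250,4,"pics/b_top.png")
im=cv2.imread("pics/a_side.png")[:,:,::-1]; crop(im,200,150,350,290,4,"pics/b_side.png")
for c,n,uv,z in [("top","tab",(234,151),.096),("side","tab",(280,172),.096),("top","face",(252,172),.018),("side","face",(281,206),.018),("top","carr",(339,213),0),("side","carr",(282,270),0),("top","tip",(346,192),0),("side","tip",(303,267),0),("top","gauge",(256,163),0),("top","purp",(269,240),0),("top","ptip",(268,220),0),("top","jar",(343,130),0),("side","jar",(362,241),0)]:
    print(n,c,unproj(c,uv,z).round(4))
E
```

```text
tab top [ 0.621  -0.0059  0.096 ]
tab side [0.6335 0.0131 0.096 ]
face top [ 0.5788 -0.0553  0.018 ]
face side [ 0.5924 -0.0696  0.018 ]
carr top [ 0.4576 -0.3152  0.    ]
carr side [ 0.4579 -0.3176  0.    ]
tip top [ 0.5212 -0.3388  0.    ]
tip side [ 0.5183 -0.3358 -0.    ]
gauge top [ 0.6111 -0.0672  0.    ]
purp top [ 0.3775 -0.1058  0.    ]
ptip top [ 0.4365 -0.1031  0.    ]
jar top [ 0.7167 -0.3377  0.    ]
jar side [ 0.74   -0.3257 -0.    ]
```

View pics/b_top.png

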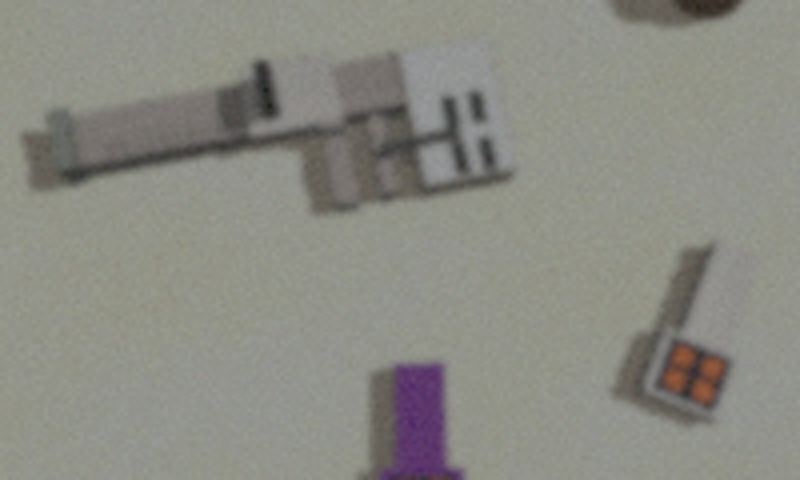

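View pics/b_side.png

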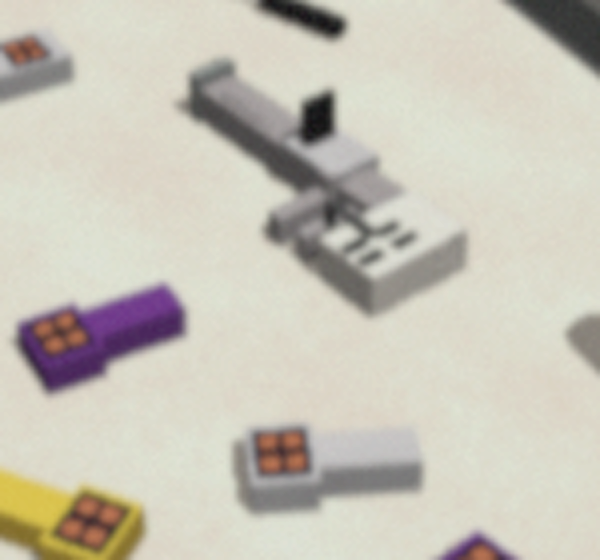

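```bash
cat >> h.py <<'E'
from scipy.optimize import least_squares
def g2w(p,P):
    P=np.atleast_2d(P)/1000.;c,s=np.cos(p[2]),np.sin(p[2])
    return np.c_[p[0]+c*P[:,0]-s*P[:,1],p[1]+s*P[:,0]+c*P[:,1],P[:,2]]
def box(x0,x1,y0,y1,z): return [[x0,y0,z],[x1,y0,z],[x1,y1,z],[x0,y1,z]]
E
cat > ov.py <<'E'
from h import *
def overlay(c,im,polys,x0,y0,x1,y1,s,name):
    o=cv2.convertScaleAbs(cv2.resize(im[y0:y1,x0:x1,::-1],None,fx=s,fy=s,interpolation=cv2.INTER_CUBIC),alpha=1.5)
    for W,col in polys:
        q=((proj(c,W)+.5-[x0,y0])*s).round().astype(np.int32)
        cv2.polylines(o,[q.reshape(-1,1,2)],True,col,1)
    cv2.imwrite(name,o)
E
python3 - <<'E'
from ov import *
top=lambda x,y:(165+x/4-.4,130+y/4-.4)
side=lambda x,y:(200+x/4-.4,150+y/4-.4)
obs=[("top",(-65,-100,45),top(512,172)),("top",(40,-100,45),top(490,38)),("top",(-65,-30,45),top(424,188)),("top",(40,-30,45),top(405,42)),
("side",(-65,-100,45),side(375,288)),("side",(40,-100,45),side(466,232)),("side",(-65,-100,0),side(375,313)),("side",(40,-100,0),side(466,265)),
("top",(0,220,40),top(80,165))]
def f(p):return np.concatenate([(proj(c,g2w(p,m))[0]-o) for c,m,o in obs])
r=least_squares(f,[.6,-.08,.1],loss="soft_l1");print(r.x,f(r.x).reshape(-1,2).round(1).tolist())
g=r.x
# jaw
jo=[("top",top(263,75)),("side",side(319,93))]
fj=lambda q:np.concatenate([(proj("top",g2w(g,(20,q[0]+51,96)))[0]-jo[0][1]),(proj("side",g2w(g,(20,q[0]+51,96)))[0]-jo[1][1])])
rj=least_squares(fj,[20]);print(rj.x,rj.fun); j=rj.x[0]
# carrier
co=[("top",(62.5,18,30),top(714,244)),("top",(62.5,-18,30),top(756,256)),("top",(-62.5,-30,30),top(712,414)),("top",(-62.5,30,30),top(645,388)),("top",(-12.5,30,30),top(668,328)),
("side",(62.5,-18,30),side(420,463)),("side",(62.5,-18,0),side(420,488)),("side",(62.5,18,30),side(416,430)),("side",(-62.5,-30,30),side(248,488)),("side",(-62.5,-30,0),side(250,510)),("side",(-62.5,30,30),side(241,433)),("side",(-12.5,-30,30),side(320,484)),("side",(-12.5,-30,0),side(320,505))]
fc=lambda p:np.concatenate([(proj(c,g2w(p,m))[0]-o) for c,m,o in co])
rc=least_squares(fc,[.458,-.316,-.35],loss="soft_l1");print(rc.x,fc(rc.x).reshape(-1,2).round(1).tolist())
np.save("g.npy",g);np.save("c.npy",rc.x)
car=[[62.5,18],[62.5,-18],[-12.5,-18],[-12.5,-30],[-62.5,-30],[-62.5,30],[-12.5,30],[-12.5,18]]
ca=np.array([[*a,30] for a in car])
P=[(g2w(g,box(0,40,-30,230,40)),(0,255,0)),(g2w(g,box(-65,40,-100,-30,45)),(0,0,255)),(g2w(g,box(-65,40,-100,-30,0)),(0,0,255)),(g2w(g,box(-64,-2,j,j+18,33)),(255,0,0)),(g2w(g,box(3,37,j+45,j+57,96)),(255,255,0)),(g2w(g,box(-6,47,j,j+70,52)),(255,0,255)),(g2w(rc.x,ca),(0,0,255)),(g2w(rc.x,ca*[1,1,0]),(0,255,0))]
overlay("top",cv2.imread("pics/a_top.png")[:,:,::-1],P,165,130,365,250,4,"pics/c_top.png")
overlay("side",cv2.imread("pics/a_side.png")[:,:,::-1],P,200,150,350,290,4,"pics/c_side.png")
E
```

```text
[ 0.6182209  -0.06984471  0.1862104 ] [[2.1, -0.7], [0.4, -1.2], [0.5, -0.3], [-1.5, 2.0], [-0.7, -1.8], [0.7, -0.5], [-1.1, 2.7], [-0.1, 1.8], [-1.5, -0.1]]
[20.53619121] [ 0.05980311  1.38089431 -0.35508042  1.0688551 ]
[ 0.46011944 -0.31628318 -0.38488962] [[0.1, -1.5], [1.2, 0.1], [1.6, 1.9], [-1.3, 0.6], [-1.0, -0.5], [0.5, -0.4], [0.1, 0.8], [-0.6, -0.9], [0.3, -0.4], [-0.1, 1.6], [0.2, -1.5], [-0.1, -0.7], [-0.2, 1.5]]
```

View pics/c_top.png

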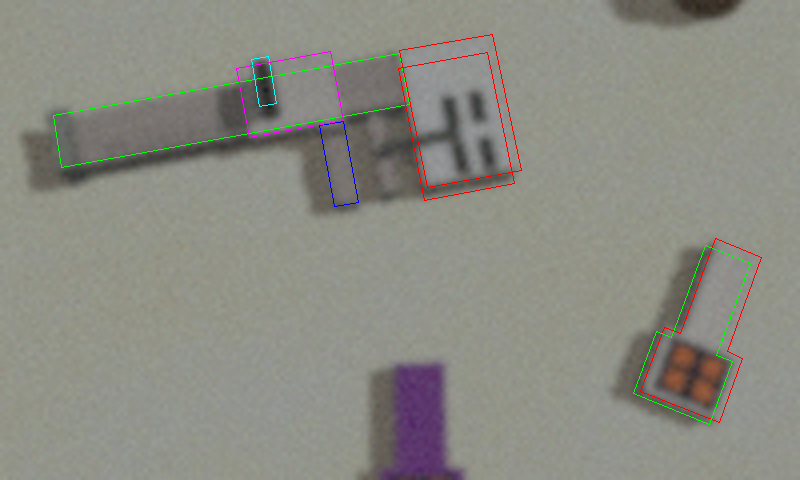

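View pics/c_side.png

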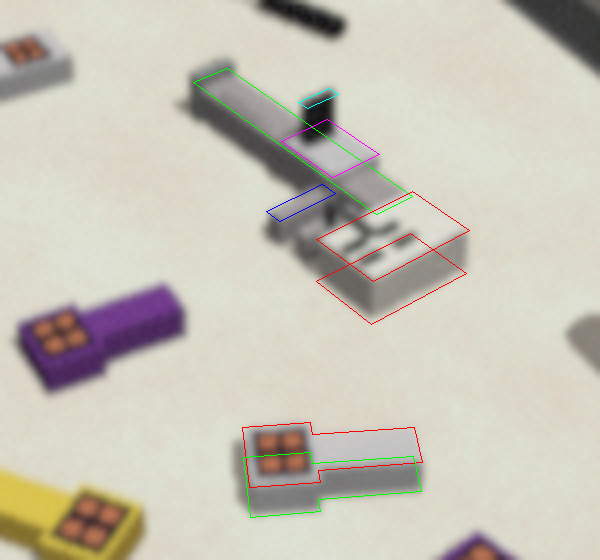

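```bash
python3 - <<'E'
from ov import *
im=cv2.imread("pics/a_side.png")
a=cv2.resize(im[175:235,240:325],None,fx=9,fy=9,interpolation=cv2.INTER_NEAREST);cv2.imwrite("pics/d_side.png",a)
im=cv2.imread("pics/a_top.png")
a=cv2.convertScaleAbs(cv2.resize(im[132:186,172:300],None,fx=6,fy=6,interpolation=cv2.INTER_NEAREST),alpha=1.5);cv2.imwrite("pics/d_top.png",a)
E
```

```text
(no output)
```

View pics/d_side.png

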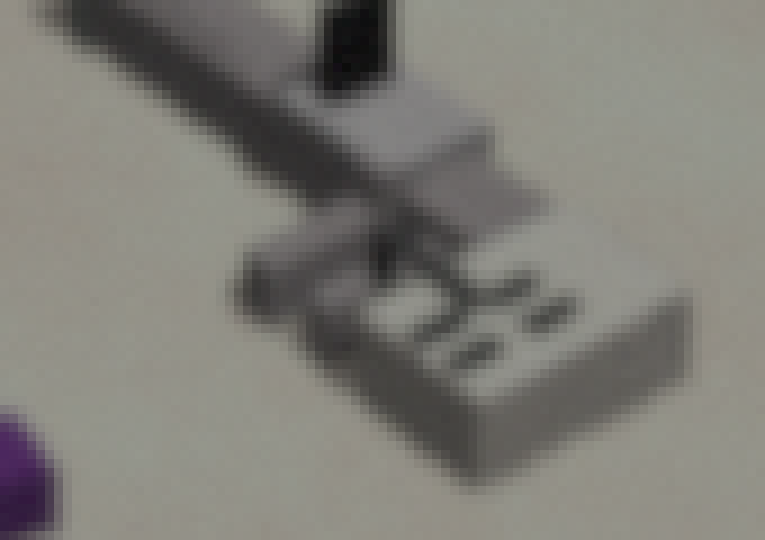

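View pics/d_top.png

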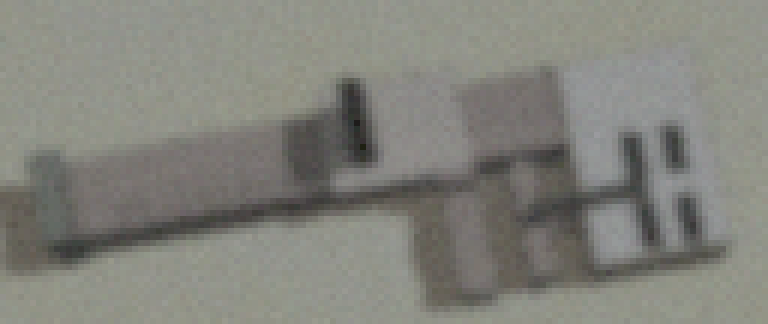

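```bash
cat > fit.py <<'E'
from ov import *
T=lambda x,y:(172+x/6-.5,132+y/6-.5)
S=lambda x,y:(240+x/9-.5,175+y/9-.5)
obs=[("top",(-65,-100,45),T(722,245)),("top",(40,-100,45),T(691,48)),("top",(-65,-30,45),T(597,267)),("top",(40,-30,45),T(563,65)),
("side",(-65,-100,45),S(475,400)),("side",(40,-100,45),S(688,290)),("side",(-65,-100,0),S(475,485)),("side",(40,-100,0),S(688,380)),("side",(-65,-30,45),S(310,308))]
lines=[((0,0,40),(0,230,40),[T(100,230),T(300,193),T(520,155)]),((40,0,40),(40,230,40),[T(80,158),T(200,136),T(540,70)])]
def f(q):
    p=q[:3];b={"top":q[3:5],"side":q[5:7]}
    r=[(proj(c,g2w(p,m))[0]+b[c]-o) for c,m,o in obs]
    for A,B,pts in lines:
        a,bb=proj("top",g2w(p,[A,B]))+b["top"];n=np.array([-(bb-a)[1],(bb-a)[0]]);n/=np.linalg.norm(n)
        r.append([n@(np.array(t)-a) for t in pts])
    return np.concatenate(r)
ff=lambda q:np.concatenate([f(q),q[3:]*1.0])
r=least_squares(ff,[.618,-.07,.186,0,0,0,0],loss="soft_l1");q=r.x;print(q.round(4),f(q).round(1))
g=q[:3]
jo=[("top",T(352,82),(3+17,57-6)),("side",(279.5,173.2),(20,51))]
for c,o,m in jo:
    rj=least_squares(lambda j:proj(c,g2w(g,(20,j[0]+51,96)))[0]+(q[3:5] if c=="top" else q[5:7])-o,[20]);print(c,"jaw",rj.x,rj.fun)
np.save("g.npy",g);j=20
P=[(g2w(g,box(0,40,-30,230,40)),(0,255,0)),(g2w(g,box(-65,40,-100,-30,45)),(0,0,255)),(g2w(g,box(-65,40,-100,-30,0)),(0,0,255)),(g2w(g,box(-64,-2,j,j+18,33)),(255,0,0)),(g2w(g,box(3,37,j+45,j+57,96)),(255,255,0)),(g2w(g,box(-6,47,j,j+70,52)),(255,0,255))]
overlay("top",cv2.imread("pics/a_top.png")[:,:,::-1],P,172,132,300,186,6,"pics/e_top.png")
overlay("side",cv2.imread("pics/a_side.png")[:,:,::-1],P,240,150,325,235,7,"pics/e_side.png")
E
python3 fit.py
```

```text
[ 0.6175 -0.0673  0.1872  0.2071  0.1405 -0.0135 -0.4097] [ 2.2 -0.1  0.2 -1.2 -0.5  0.6 -1.7  0.2 -0.2  0.1  0.2 -0.4 -0.6  1.4
 -0.5  0.2  4.1 -0.3  0.3  0.3 -0.  -0.5 -0.4  0.2]
top jaw [16.75599006] [0.86448396 4.74467818]
side jaw [16.52275733] [-0.34223889  0.50993127]
```

View pics/e_top.png

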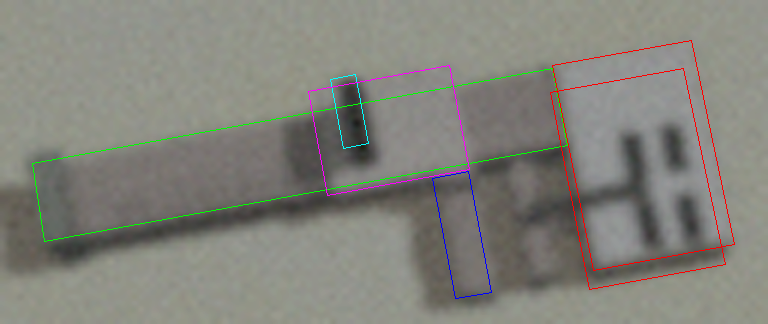

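View pics/e_side.png

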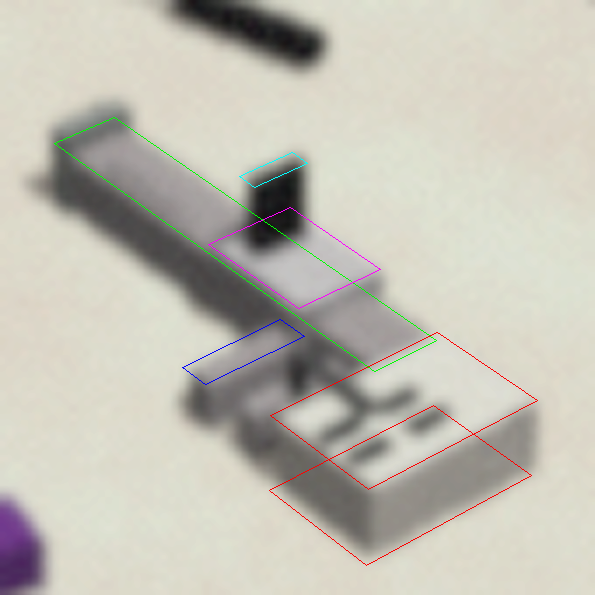

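The side picture's vertical offsets are slightly off, but beam yaw (~0.187) and the jaw (~16 mm) agree between views. I'll use contact to settle the last millimetres. First, open the jaw with the fingers straddling the tab.

```bash
cat >> h.py <<'E'
from scipy.spatial.transform import Rotation as Ro
def quat(a):
    y=np.array([np.cos(a),np.sin(a),0]);z=np.array([0,0,-1.]);x=np.cross(y,z)
    return Ro.from_matrix(np.c_[x,y,z]).as_quat()
def w(g,x,y,z): return g2w(g,[[x,y,z]])[0]
def gy(g,P): # world->gauge mm
    d=np.array(P[:2])-g[:2];c,s=np.cos(g[2]),np.sin(g[2]);return np.array([c*d[0]+s*d[1],-s*d[0]+c*d[1]])*1000
def fg(g,f): c,s=np.cos(g[2]),np.sin(g[2]);return np.array([c*f[0]+s*f[1],-s*f[0]+c*f[1],f[2]])
E
python3 - <<'E'
from h import *; from bench import *
g=np.load("g.npy")
best=None
for a in (g[2]+np.pi/2,g[2]-np.pi/2):
    q=inverse_kinematics(w(g,20,67,160),quat(a));print(a,None if q is None else np.round(q,2))
    if q is not None and (best is None or abs(q[6])<best[0]): best=(abs(q[6]),a)
a=best[1]
move_ptp(w(g,20,67,160),quat(a)); move_gripper(0.045,30)
print(read_time_s(),read_finger_gap(),gy(g,read_eef_pos()),read_ft_force())
for c in("side","top"):
    im=read_camera(c);cv2.imwrite(f"pics/f_{c}.png",im[:,:,::-1])
    u,v=proj(c,w(g,20,67,96))[0].astype(int);crop(im,u-60,v-50,u+60,v+50,5,f"pics/fz_{c}.png")
E
```

```text
1.758026674498058 [-0.46  0.46  0.49  1.76 -0.26  0.99  1.89]
-1.3835659790917352 [-0.65  0.53  0.75  1.77 -0.42  1.01 -1.12]
3.9417 0.04506573265885753 [19.98152676 67.03328044] [-0.53913049  0.61093034 -0.16627347]
```

View pics/fz_side.png

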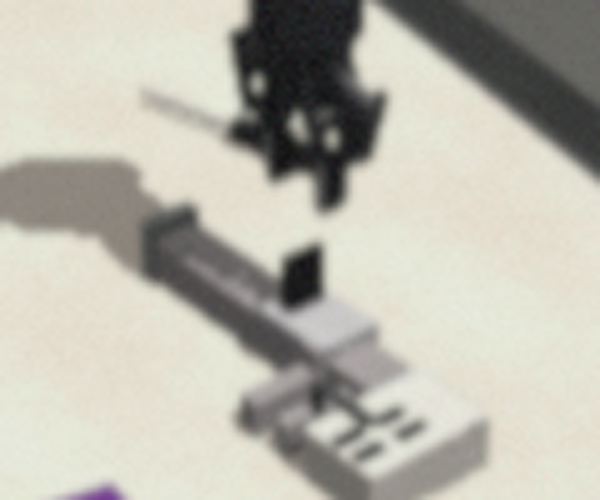

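View pics/fz_top.png

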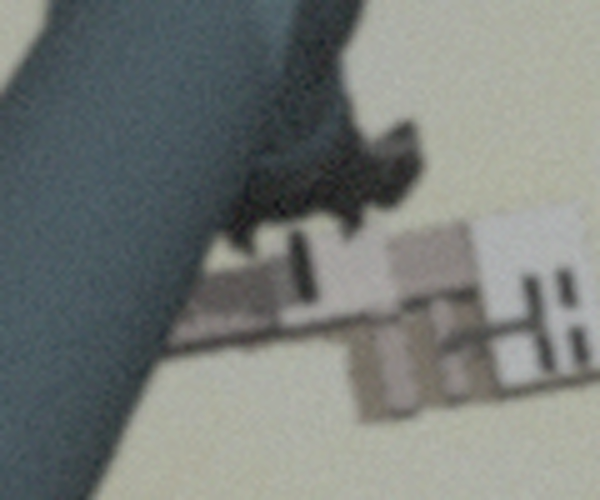

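Tab top (298,235 in the top crop) lies midway between the fingers at (240) and (350), so I'll descend and push open.

```bash
python3 - <<'E'
from h import *; from bench import *
g=np.load("g.npy")
f0=read_ft_force()
movel(w(g,20,67,78),speed=.1); print("down",fg(g,read_ft_force()-f0).round(2))
for y in range(75,150,10):
    movel(w(g,20,y,78),speed=.08); f=fg(g,read_ft_force()-f0);print(y,f.round(2),gy(g,read_eef_pos()).round(1))
    if abs(f).max()>30: break
for c in("side","top"):
    im=read_camera(c);u,v=proj(c,w(g,20,120,60))[0].astype(int);crop(im,u-60,v-50,u+90,v+60,5,f"pics/g_{c}.png")
print(read_time_s())
E
```

```text
down [1.28 1.23 0.3 ]
75 [ 0.96 -0.25 -0.25] [20.7 76.5]
85 [0.1  1.57 0.01] [20.2 86. ]
95 [ 1.5 -4.6 -1. ] [19.9 92.3]
105 [-0.44 -5.49 -0.33] [ 19.7 101.7]
115 [-0.74 -5.69  1.02] [ 19.6 111.5]
125 [-0.58 -5.57  1.21] [ 19.5 121.4]
135 [-1.9  -5.43  1.6 ] [ 19.4 131.4]
145 [-0.66 -5.05  1.51] [ 19.4 141.4]
7.2833
```

View pics/g_side.png

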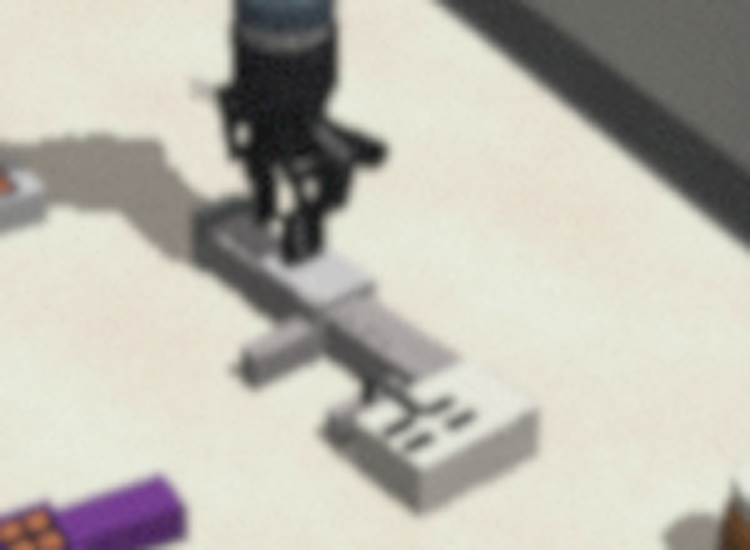

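Side view: the jaw is now wide open (blade at (280,350), anvil at (345,425)), with the friction force steady at about 5.5 N. Next, the carrier.

```bash
python3 - <<'E'
from h import *; from bench import *
g=np.load("g.npy");c=np.load("c.npy")
movel(w(g,20,135,78),speed=.1); movel(w(g,20,135,180),speed=.2)
pg=w(c,-37.5,0,150)
print([None if q is None else np.round(q,2) for q in (inverse_kinematics(pg,quat(c[2]-np.pi/2)),inverse_kinematics(w(g,-103,22,150),quat(g[2]-np.pi/2)))])
move_ptp(pg,quat(c[2]-np.pi/2)); move_gripper(.085)
for k in("side","top"):
    im=read_camera(k);u,v=proj(k,w(c,0,0,0))[0].astype(int);crop(im,u-70,v-60,u+70,v+50,5,f"pics/i_{k}.png")
print(read_time_s())
E
```

```text
[array([-0.35,  0.45,  1.07,  2.03, -0.49,  0.95, -0.98]), array([-0.68,  0.34,  0.85,  2.04, -0.32,  0.9 , -1.04])]
10.3083
```

View pics/i_side.png

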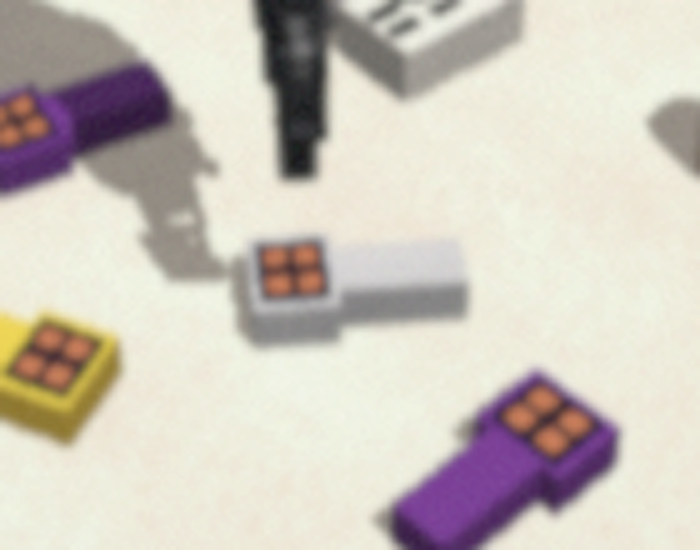

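View pics/i_top.png

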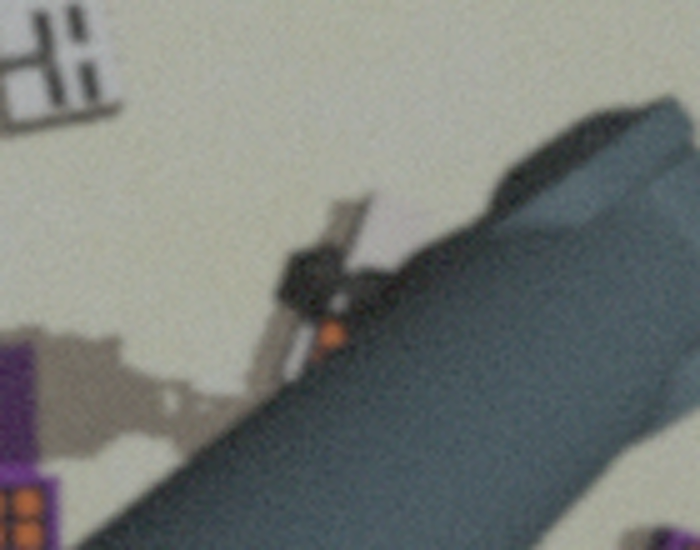

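Side: the near finger at (297,178) is above the wide part's centre (295,270). Descend and grasp.

```bash
python3 - <<'E'
from h import *; from bench import *
c=np.load("c.npy")
f0=read_ft_force()
movel(w(c,-37.5,0,55),speed=.15);print((read_ft_force()-f0).round(1))
movel(w(c,-37.5,0,24),speed=.06);print((read_ft_force()-f0).round(1),read_eef_pos())
move_gripper(0.05,50);print("gap",read_finger_gap())
movel(w(c,-37.5,0,40),speed=.1);pause(.3);print((read_ft_force()-f0).round(1),read_finger_gap())
for k in("side","top"):
    im=read_camera(k);u,v=proj(k,w(c,0,0,0))[0].astype(int);crop(im,u-70,v-60,u+70,v+50,5,f"pics/j_{k}.png")
print(read_time_s())
E
```

```text
[ 0.2  1.3 -0.5]
[ 0.1  1.9 -0.1] [ 0.42516497 -0.30234309  0.02380035]
gap 0.05909061981691711
[ 0.8  1.7 -4.9] 0.05884132515170796
12.825
```

View pics/j_side.png

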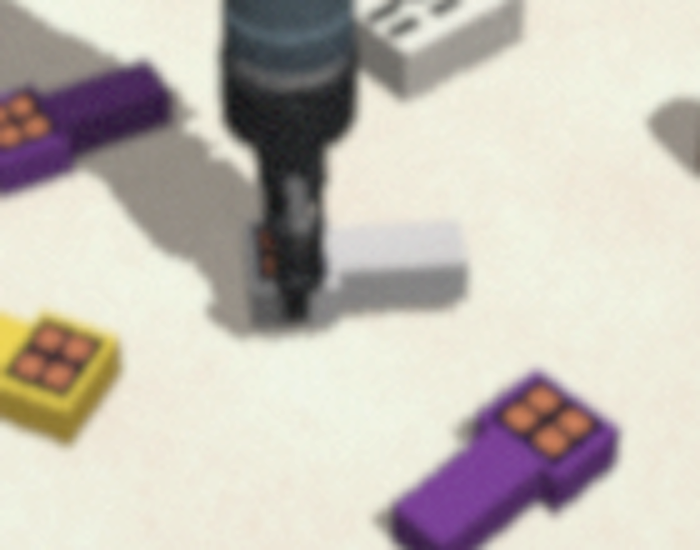

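Carrier held (gap 59 mm, 4.9 N weight). Carry it to the gauge with the tongue held back from the beam, then check.

```bash
python3 - <<'E'
from h import *; from bench import *
g=np.load("g.npy");c=np.load("c.npy")
movel(w(c,-37.5,0,150),speed=.2)
move_ptp(w(g,-122,34,150),quat(g[2]-np.pi/2))
movel(w(g,-122,34,70),speed=.15);pause(.3)
print(read_ft_force(),gy(g,read_eef_pos()).round(1),read_finger_gap())
for k in("side","top"):
    im=read_camera(k);cv2.imwrite(f"pics/k0_{k}.png",im[:,:,::-1]);u,v=proj(k,w(g,-30,30,20))[0].astype(int);crop(im,u-70,v-50,u+70,v+60,5,f"pics/k_{k}.png")
    print(k,[(np.round(unproj(k,d["at"],.046),4),d["confidence"]) for d in tip_of(k,"carrier_tip")], w(g,-22,34,46))
print(read_time_s())
E
```

```text
[ 0.84530342 -0.30299602 -4.94347419] [-121.3   34. ] 0.05896099831357317
side [(array([ 0.5951, -0.0331,  0.046 ]), 0.75), (array([ 0.3793, -0.5156,  0.046 ]), 0.67), (array([ 0.391 , -0.1717,  0.046 ]), 0.64), (array([ 0.2018, -0.2499,  0.046 ]), 0.57), (array([ 0.1885, -0.4988,  0.046 ]), 0.56), (array([ 0.568 , -0.0402,  0.046 ]), 0.45)] [ 0.5895333  -0.03798554  0.046     ]
top [(array([ 0.43  , -0.0984,  0.046 ]), 0.94), (array([ 0.3964, -0.4783,  0.046 ]), 0.92), (array([ 0.2094, -0.4508,  0.046 ]), 0.8), (array([ 0.2282, -0.2212,  0.046 ]), 0.79), (array([0.6246, 0.0578, 0.046 ]), 0.45)] [ 0.5895333  -0.03798554  0.046     ]
15.7083
```

View pics/k_side.png

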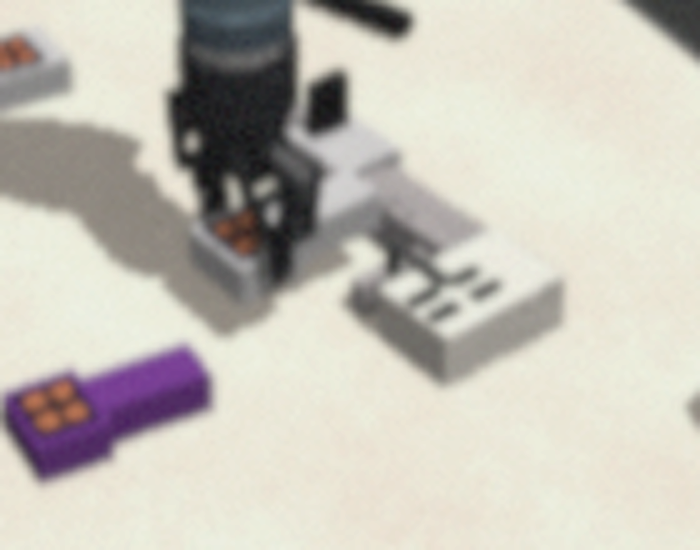

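View pics/k_top.png

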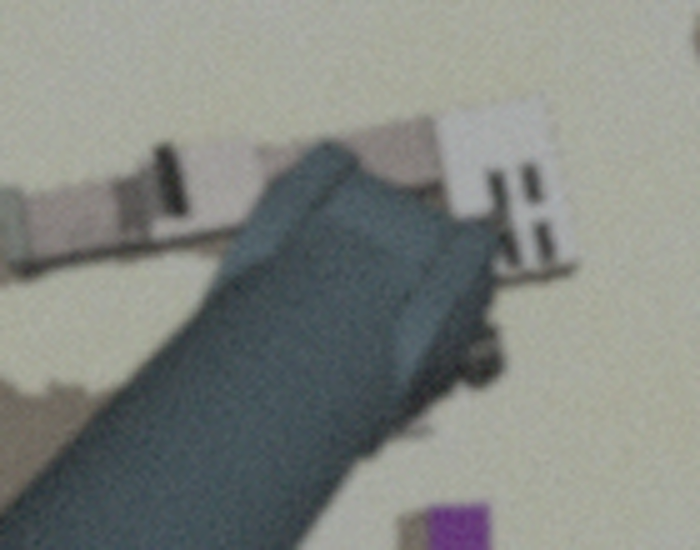

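The tip is seen about 16–22 mm short of the beam and 34–38 mm from the anvil, with room on both sides. Descend, then feel for the beam.

```bash
python3 - <<'E'
from h import *; from bench import *
g=np.load("g.npy")
f0=read_ft_force()
y=31
movel(w(g,-122,y,70),speed=.1)
for z in (50,35,28,25.5):
    movel(w(g,-122,y,z),speed=.1);f=fg(g,read_ft_force()-f0);print(z,f.round(1))
    if abs(f[:2]).max()>12 or f[2]>15:print("HIT");break
else:
    x=-122
    while x<-88:
        x+=2;movel(w(g,x,y,25.5),speed=.06);f=fg(g,read_ft_force()-f0);p=gy(g,read_eef_pos());print(x,f.round(1),p.round(1))
        if f[0]<-5:break
print(read_time_s(),read_eef_pos(),read_finger_gap())
im=read_camera("side");u,v=proj("side",w(g,-30,30,20))[0].astype(int);crop(im,u-70,v-50,u+70,v+60,5,"pics/l_side.png")
E
```

```text
50 [-0.4 -0.2  0.9]
35 [0.3 0.9 0.4]
28 [ 0.1 -0.7  0.9]
25.5 [0.5 0.1 0. ]
-120 [0.1 0.  0.1] [-119.6   31. ]
-118 [0.3 0.1 0.7] [-117.7   31. ]
-116 [0.5 1.1 1.2] [-115.7   31. ]
-114 [ 0.6 -0.7  0.7] [-113.7   31. ]
-112 [ 0.  -0.6  1.6] [-111.7   31. ]
-110 [ 0.2 -0.1 -0. ] [-109.8   31. ]
-108 [0.2 0.5 1.4] [-107.7   31. ]
-106 [ 0.8 -0.5  0.5] [-105.7   31. ]
-104 [0.7 0.6 1.1] [-103.7   31. ]
-102 [-0.4  0.2  1.1] [-101.7   31. ]
-100 [ 0.1 -0.2  0.9] [-99.9  31. ]
-98 [-2.7  0.5  3.3] [-99.7  31. ]
-96 [-6.9  0.9  6.4] [-99.6  31. ]
20.3583 [ 0.51383891 -0.05540445  0.02476346] 0.05912715081920732
```

View pics/l_side.png

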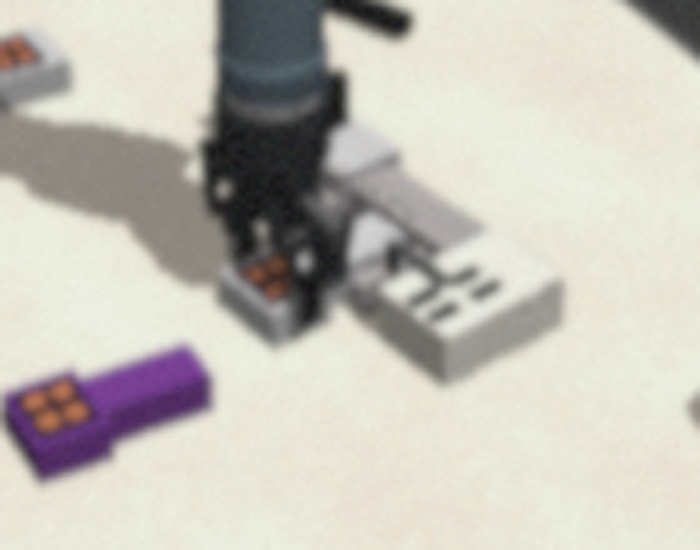

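Contact with the beam came at TCP gauge x = −99.7, as predicted (−100). Back off about 1.7 mm and approach the anvil until it just touches.

```bash
python3 - <<'E'
from h import *; from bench import *
g=np.load("g.npy")
def F(n=8):
    r=[]
    for _ in range(n): pause(.02);r.append(read_ft_force())
    return fg(g,np.mean(r,0))
movel(w(g,-101.5,31,25.5),speed=.06);movel(w(g,-101.5,22,25.5),speed=.06)
b=F();print(b.round(2),gy(g,read_eef_pos()))
y=22
while y>12:
    y-=1.;movel(w(g,-101.5,y,25.5),speed=.04);f=F()-b;print(y,f.round(2),gy(g,read_eef_pos()).round(1))
    if f[1]>.9:break
print(read_time_s())
for k in ("side","top"):
    im=read_camera(k);u,v=proj(k,w(g,-30,-20,20))[0].astype(int);crop(im,u-50,v-50,u+50,v+40,7,f"pics/m_{k}.png")
E
```

```text
[ 0.13  0.22 -4.49] [-101.30312257   21.94870094]
21.0 [-0.09 -0.08 -0.23] [-101.5   21.1]
20.0 [ 0.08 -0.41 -0.23] [-101.5   20. ]
19.0 [-0.09 -0.23 -0.29] [-101.5   19. ]
18.0 [-0.11 -0.28 -0.3 ] [-101.5   18. ]
17.0 [-0.06  0.18 -0.17] [-101.5   17.1]
16.0 [-0.33  0.67 -0.3 ] [-101.5   16.2]
15.0 [-0.14  1.   -0.5 ] [-101.5   15.2]
23.775
```

View pics/m_side.png

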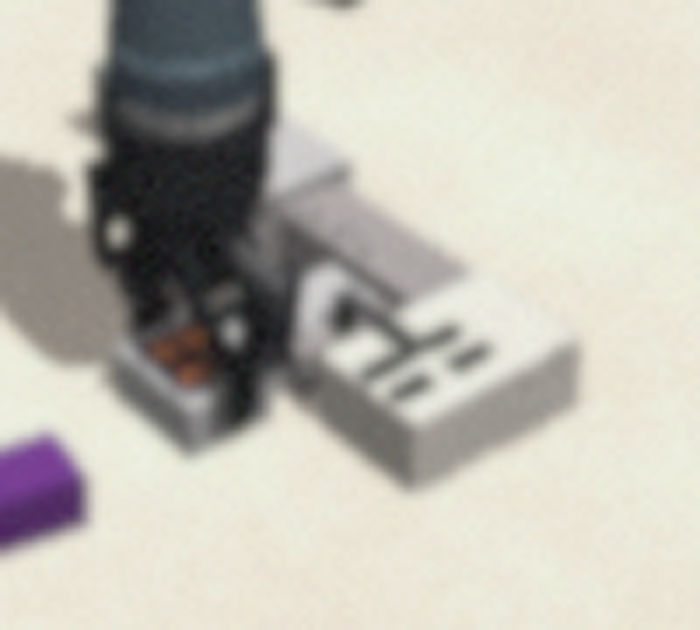

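View pics/m_top.png

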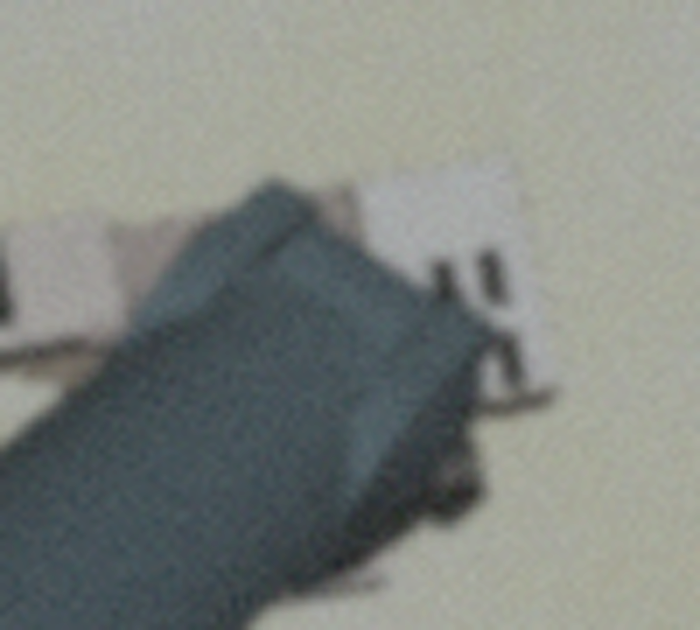

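Anvil contact came at y ≈ 18, which matches the fit. It's now pressed about 3 mm, so I'll ease to ~1.5 mm, set down, release and look.

```bash
python3 - <<'E'
from h import *; from bench import *
g=np.load("g.npy")
movel(w(g,-101.5,16.5,25.5),speed=.04);movel(w(g,-101.5,16.5,23.6),speed=.04);print(read_ft_force())
move_gripper(.085);print(read_ft_force(),gy(g,read_eef_pos()))
movel(w(g,-101.5,16.5,160),speed=.15)
move_ptp(w(g,20,150,190),quat(g[2]-np.pi/2));move_gripper(.045)
print(read_time_s())
for k in ("side","top"):
    im=read_camera(k);cv2.imwrite(f"pics/n0_{k}.png",im[:,:,::-1]);u,v=proj(k,w(g,-30,20,20))[0].astype(int);crop(im,u-60,v-45,u+60,v+45,6,f"pics/n_{k}.png")
E
```

```text
[-3.61079061  2.42943892  4.81493666]
[-0.72717343  1.31280673 -0.04415646] [-101.009041     15.97490383]
27.05
```

View pics/n_side.png

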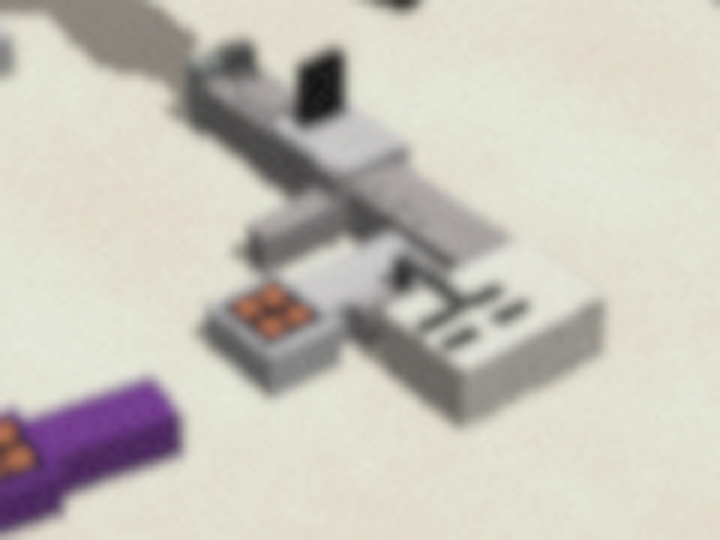

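View pics/n_top.png

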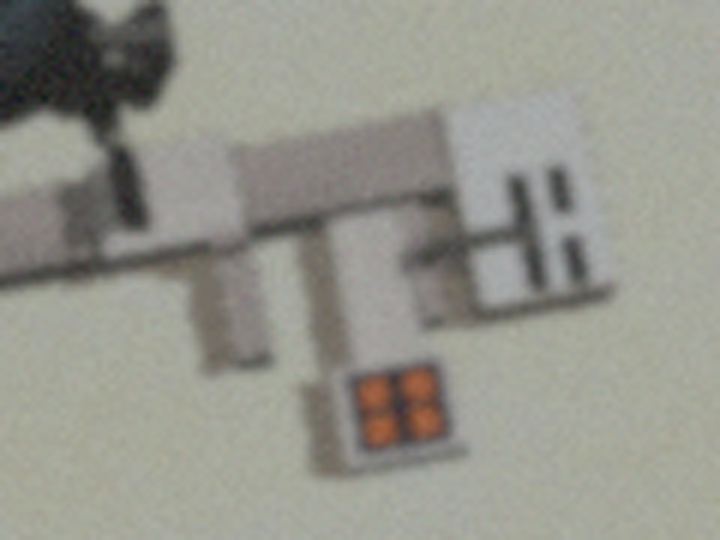

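The carrier sits square, with its tip at the beam and against the anvil (side (400,250), anvil barely pressed). Now bring the jaw in by the tab, stopping short for a first check.

```bash
cat >> h.py <<'E'
def Fm(g,n=8):
    from bench import pause,read_ft_force
    r=[]
    for _ in range(n): pause(.02);r.append(read_ft_force())
    return fg(g,np.mean(r,0))
E
python3 - <<'E'
from h import *; from bench import *
g=np.load("g.npy")
movel(w(g,20,125,190),speed=.2);movel(w(g,20,125,110),speed=.2);movel(w(g,20,125,78),speed=.08)
b=Fm(g);np.save("b.npy",b);print(b.round(2),gy(g,read_eef_pos()))
for y in (112,105,95,85,78):
    movel(w(g,20,y,78),speed=.08);print(y,(Fm(g)-b).round(2),gy(g,read_eef_pos()).round(1))
print(read_time_s())
for k in ("side","top"):
    im=read_camera(k);u,v=proj(k,w(g,-30,0,20))[0].astype(int);crop(im,u-60,v-45,u+60,v+45,6,f"pics/o_{k}.png")
E
```

```text
[0.12 0.06 0.28] [ 20.38399854 124.75882136]
112 [-0.02 -0.4  -0.04] [ 20. 112.]
105 [ 1.38  3.71 -2.51] [ 20.3 106.4]
95 [ 1.27  5.78 -1.87] [20.4 97.6]
85 [ 1.39  5.75 -1.66] [20.5 87.9]
78 [ 1.31  6.14 -1.59] [20.5 81.2]
30.6917
```

View pics/o_side.png

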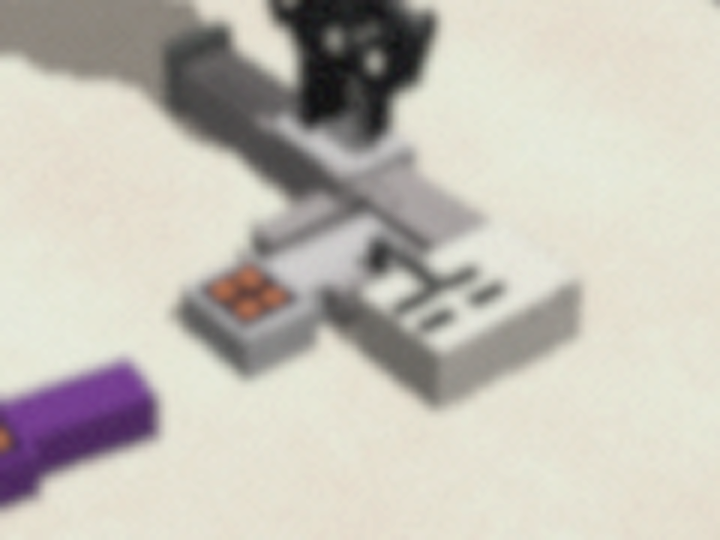

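View pics/o_top.png

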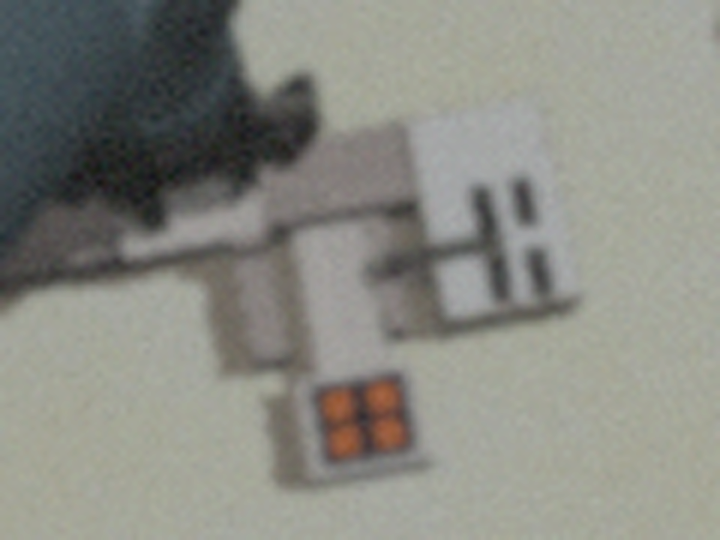

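A gap of about 10 mm remains between blade and tongue. Continue in 2 mm steps, watching the force.

```bash
python3 - <<'E'
from h import *; from bench import *
g=np.load("g.npy");b=np.load("b.npy")
y=76
while y>62:
    movel(w(g,20,y,78),speed=.05);f=Fm(g)-b;p=gy(g,read_eef_pos());print(y,f.round(2),p.round(1))
    if p[1]<66.5 or f[1]>8.5: break
    y-=2
print(read_time_s())
for k in ("side","top"):
    im=read_camera(k);u,v=proj(k,w(g,-30,-20,20))[0].astype(int);crop(im,u-45,v-40,u+45,v+40,7,f"pics/p_{k}.png")
E
```

```text
76 [ 1.32  6.94 -1.02] [20.5 79.9]
74 [ 0.85  7.29 -0.86] [20.5 78.2]
72 [ 0.93  7.17 -0.73] [20.6 76.2]
70 [ 1.27  7.65 -0.33] [20.6 74.3]
68 [ 1.08  7.67 -0.71] [20.6 72.3]
66 [ 1.13  7.29 -0.75] [20.6 70.3]
64 [0.9  8.5  0.07] [20.7 69. ]
33.475
```

View pics/p_side.png

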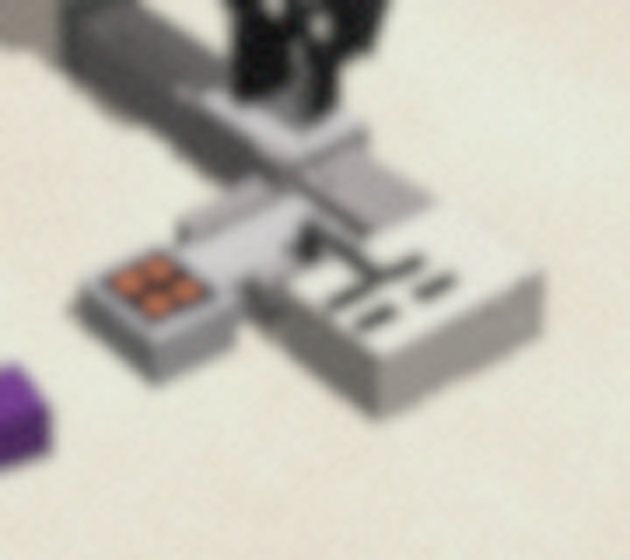

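View pics/p_top.png

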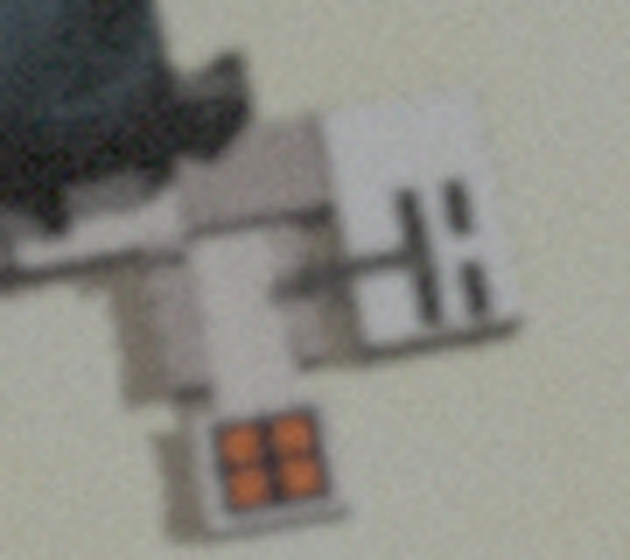

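The jaw has just reached the tongue (force starting to rise, pointer still at the first bars). Next, close the last millimetres.

```bash
python3 - <<'E'
from h import *; from bench import *
g=np.load("g.npy");b=np.load("b.npy")
y=62.5
while y>54:
    movel(w(g,20,y,78),speed=.04);f=Fm(g)-b;p=gy(g,read_eef_pos());print(y,f.round(2),p.round(1))
    if p[1]<63.5 or f[1]>11.5: break
    y-=1.5
print(read_time_s())
for k in ("side","top"):
    im=read_camera(k);u,v=proj(k,w(g,-30,-20,20))[0].astype(int);crop(im,u-45,v-40,u+45,v+40,7,f"pics/q_{k}.png")
E
```

```text
62.5 [ 0.57 10.3   0.58] [20.7 69. ]
61.0 [-1.000e-02  1.139e+01  1.200e+00] [20.7 68.4]
59.5 [1.000e-02 1.204e+01 1.730e+00] [20.7 67.4]
34.725
```

View pics/q_side.png

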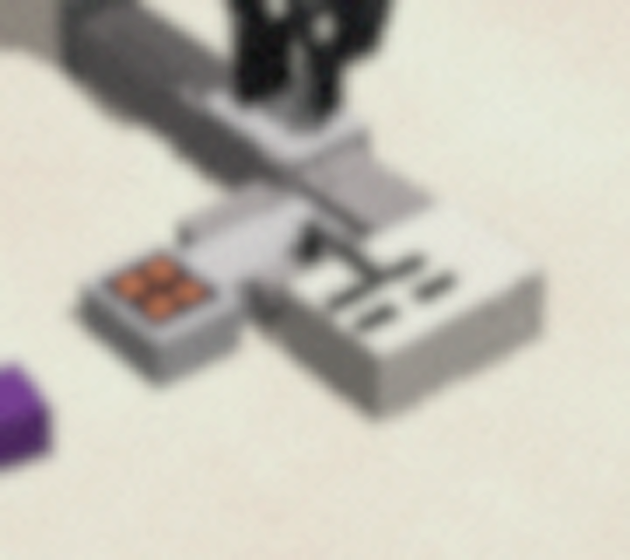

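View pics/q_top.png

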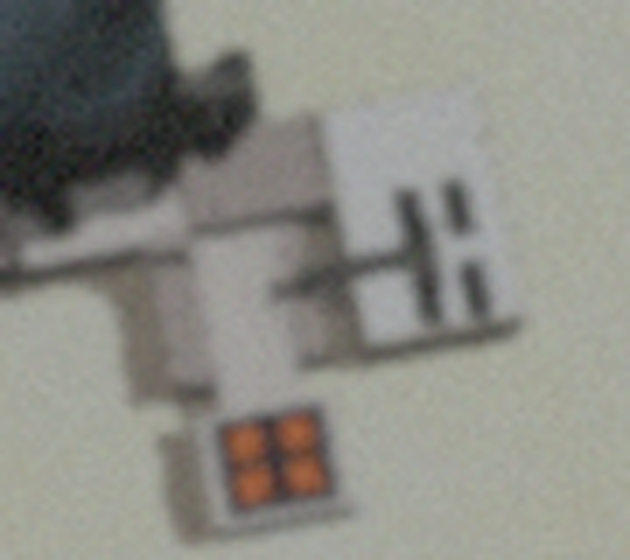

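```bash
python3 - <<'E'
from h import *; from bench import *
g=np.load("g.npy");b=np.load("b.npy")
y=58
while y>49:
    movel(w(g,20,y,78),speed=.04);f=Fm(g)-b;p=gy(g,read_eef_pos());print(y,f.round(2),p.round(1))
    if p[1]<62.9 or f[1]>16: break
    y-=1.5
print(read_time_s())
for k in ("side","top"):
    im=read_camera(k);u,v=proj(k,w(g,-30,-20,20))[0].astype(int);crop(im,u-45,v-40,u+45,v+40,7,f"pics/r_{k}.png")
E
```

```text
58 [-0.04 12.24  1.88] [20.7 66.2]
56.5 [-0.38 12.58  2.14] [20.8 65.2]
55.0 [-0.13 13.22  2.62] [20.8 64.2]
53.5 [-0.63 13.86  2.8 ] [20.8 63.1]
52.0 [-0.68 14.34  3.02] [20.8 62. ]
36.7417
```

View pics/r_side.png

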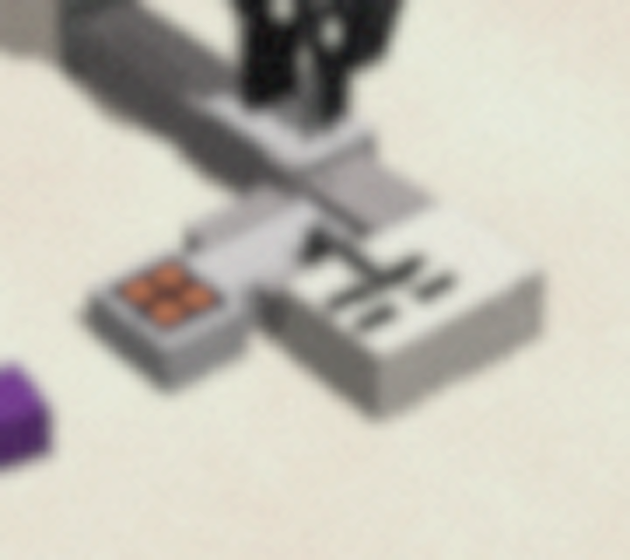

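View pics/r_top.png

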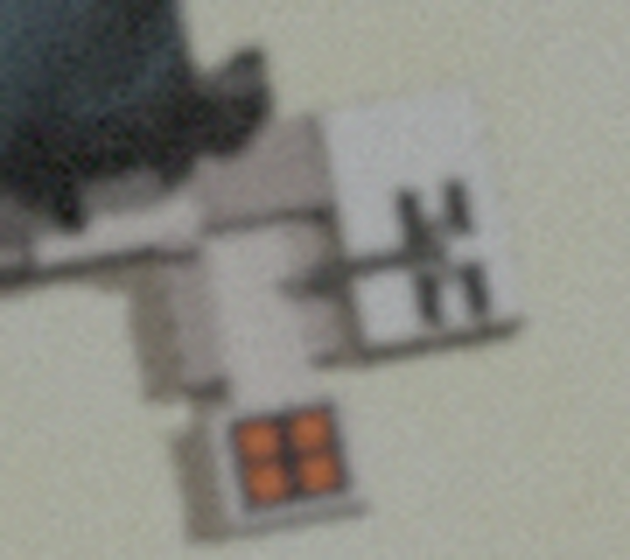

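```bash
python3 - <<'E'
from h import *; from bench import *
g=np.load("g.npy")
out=[]
for k in ("top","side"):
    n=np.mean([read_camera(k).astype(float) for _ in range(6)],0).astype(np.uint8)
    o=cv2.imread(f"pics/a_{k}.png")[:,:,::-1]
    u,v=proj(k,w(g,-20,-55,45))[0].astype(int)
    out.append(np.hstack([cv2.convertScaleAbs(cv2.resize(im[v-17:v+17,u-20:u+20,::-1],None,fx=9,fy=8,interpolation=cv2.INTER_CUBIC),alpha=1.4) for im in (o,n)]))
cv2.imwrite("pics/s.png",np.vstack(out));print(read_time_s(),gy(g,read_eef_pos()))
E
```

```text
37.4417 [20.76838397 62.07250775]
```

View pics/s.png

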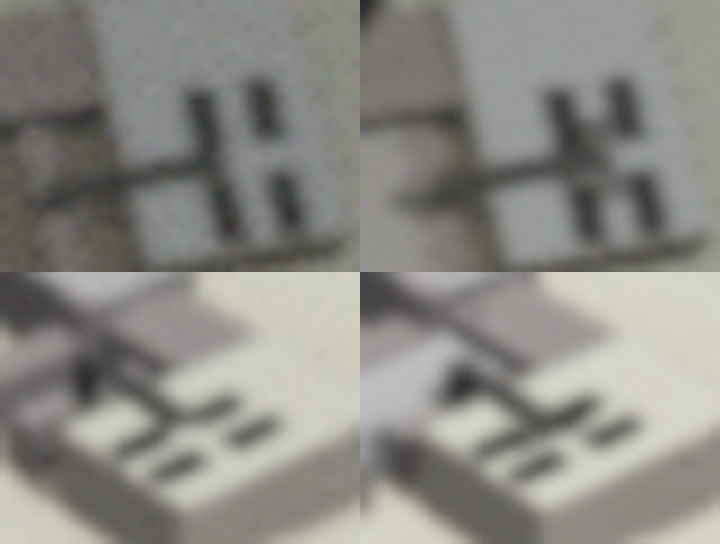

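```bash
cat > prof.py <<'E'
from h import *; from bench import *
g=np.load("g.npy")
ys=np.arange(-90,-35,2.5)
def prof(im,k):
    G=cv2.cvtColor(im,cv2.COLOR_RGB2GRAY).astype(np.float32);out=[]
    for x in range(-50,11,6):
        uv=proj(k,g2w(g,[[x,y,48] for y in ys])).astype(np.float32)
        out.append(cv2.remap(G,uv[:,0].reshape(1,-1),uv[:,1].reshape(1,-1),cv2.INTER_CUBIC)[0])
    return np.array(out)
if __name__=="__main__":
    np.set_printoptions(linewidth=200)
    print(ys)
    for k in ("top","side"):
        n=np.mean([read_camera(k).astype(float) for _ in range(5)],0).astype(np.uint8)
        o=cv2.imread(f"pics/a_{k}.png")[:,:,::-1].copy()
        for im in(o,n):
            print(k);print(prof(im,k).round().astype(int))
    print(read_time_s())
E
python3 prof.py
```

```text
[-90.  -87.5 -85.  -82.5 -80.  -77.5 -75.  -72.5 -70.  -67.5 -65.  -62.5 -60.  -57.5 -55.  -52.5 -50.  -47.5 -45.  -42.5 -40.  -37.5]
top
[[ 94  80  65  47  44  57  80  94  94  83  64  48  43  58  82  94  96  99  98  98  98  95]
 [ 94  85  68  49  45  59  75  91  93  85  69  49  42  56  75  89  97 100 100  98  99  99]
 [ 94  88  81  70  66  74  86  94  96  88  74  59  52  59  72  83  90  94  93  90  88  88]
 [ 99  96  95  95  97  96  98  99  98  92  79  63  51  49  51  52  54  55  57  58  57  53]
 [ 94  92  85  81  80  82  89  94  95  90  76  58  46  49  60  70  73  74  73  74  75  76]
 [ 97  86  69  54  45  54  74  89  90  85  68  50  45  58  79  90  95  99 100  98  96  94]
 [ 95  89  70  49  44  56  73  88  95  87  67  47  42  58  75  90  98 100  99  98  99  96]
 [ 95  86  69  47  44  58  77  94  95  87  67  47  43  56  77  90  98  98  99 101 101  99]
 [ 97  93  84  74  71  76  84  92  95  92  84  77  74  75  86  97  98  98  99  98  99  99]
 [101 100  96  96  97  98  98  99  98  99  98  96  95  97  97  98  98  98  98  98  97  97]
 [ 97  97  96  98 101 101  97  98 101 100 100  99  9
[... 2367 characters left out ...]
2  84  70  64  64  67  74  78  84  85  89  89  90  89]
 [136 127 121 121 123 127 123 110  97  79  66  61  65  69  73  75  74  73  74  72  71  68]
 [125 108  91  85  91 102 108 104  87  70  59  61  74  93 107 114 121 118 118 115 110 102]
 [127 108  89  77  83 100 113 115 102  83  65  63  77  97 121 133 141 147 146 144 138 129]
 [134 113  95  81  86 102 119 127 123 107  90  78  85 102 120 138 145 150 151 150 146 137]
 [145 135 119 109 105 113 124 137 140 135 125 116 113 119 128 139 148 151 151 150 147 140]
 [150 149 145 141 138 138 141 144 148 149 146 145 143 143 145 147 149 152 152 150 146 141]
 [151 151 151 151 150 149 150 151 151 151 151 151 151 151 151 152 152 152 152 150 147 141]]
37.9417
```

Profiles show the pointer's edge moved 8.2 mm (top) and 7.4 mm (side), so it stands about mid-gap between the bars (centre of travel 8 mm). Back off to centre the fingers on the tab, lift away and check.

```bash
python3 - <<'E'
from h import *; from bench import *
g=np.load("g.npy");b=np.load("b.npy")
movel(w(g,20.5,79,78),speed=.06);print((Fm(g)-b).round(2),gy(g,read_eef_pos()).round(1))
movel(w(g,20.5,79,200),speed=.15)
move_ptp([.45,.35,.3],quat(g[2]-np.pi/2));print(read_time_s())
from prof import prof
np.set_printoptions(linewidth=200)
for k in ("top","side"):
    n=np.mean([read_camera(k).astype(float) for _ in range(5)],0).astype(np.uint8);cv2.imwrite(f"pics/t_{k}.png",n[:,:,::-1])
    print(prof(n,k).round().astype(int)[1:6])
    u,v=proj(k,w(g,-40,0,20))[0].astype(int);crop(n,u-60,v-45,u+60,v+45,6,f"pics/tz_{k}.png")
print(read_time_s())
E
```

```text
[-0.09 -0.15 -0.41] [20.3 77.8]
41.0917
[[96 86 66 45 40 53 65 70 70 63 51 41 42 56 75 90 97 97 98 98 98 97]
 [95 87 76 67 63 66 69 67 64 63 60 55 53 60 72 82 90 93 92 91 89 87]
 [97 97 96 95 94 94 85 71 58 52 50 50 48 47 49 52 54 55 57 56 55 54]
 [95 92 85 79 78 79 77 69 60 51 46 42 42 48 59 68 73 75 76 76 75 75]
 [95 85 69 52 45 49 58 62 59 54 46 38 41 56 76 90 95 98 98 97 96 95]]
[[124 106  86  72  75  88 100 103  96  84  71  67  78  94 113 129 139 143 143 141 133 118]
 [136 125 114 103 100 103 106 104  96  83  73  70  74  88 101 114 121 128 130 129 126 116]
 [142 139 137 134 132 129 122 113  98  81  67  62  62  66  72  76  81  82  86  85  86  85]
 [130 121 116 117 118 121 117 106  93  75  64  59  62  66  70  72  71  71  71  69  68  65]
 [120 104  87  81  87  97 104 100  85  69  57  59  71  89 102 109 116 115 114 110 106  99]]
41.5917
```

View pics/tz_side.png

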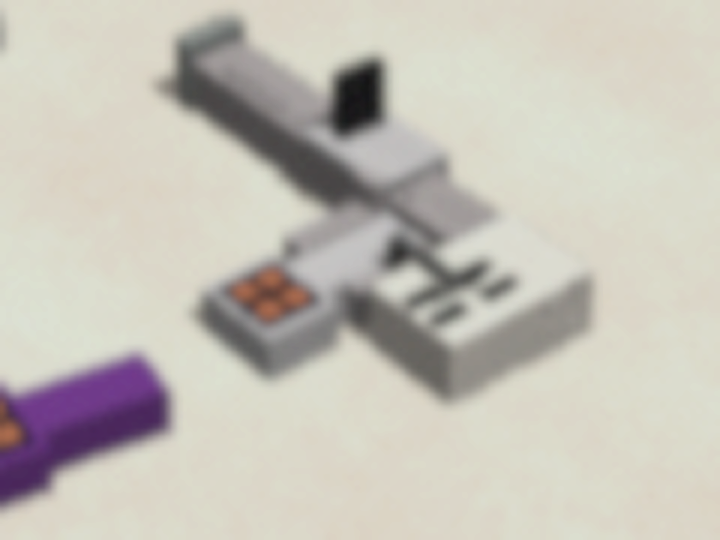

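View pics/tz_top.png

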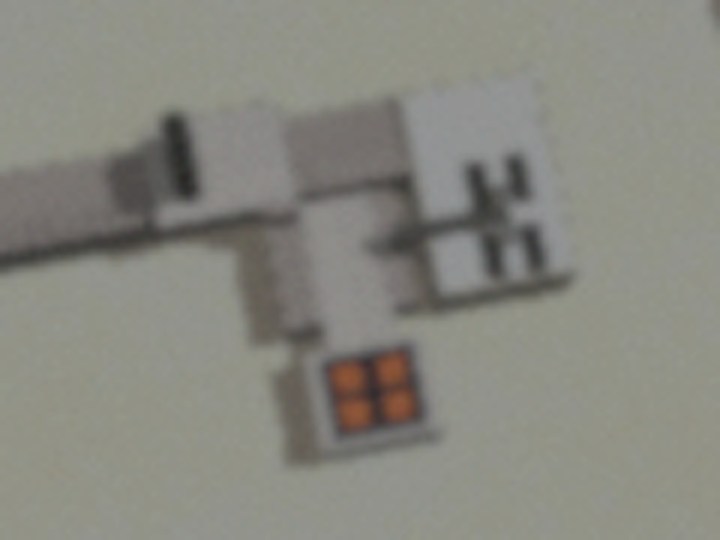

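View pics/t_top.png

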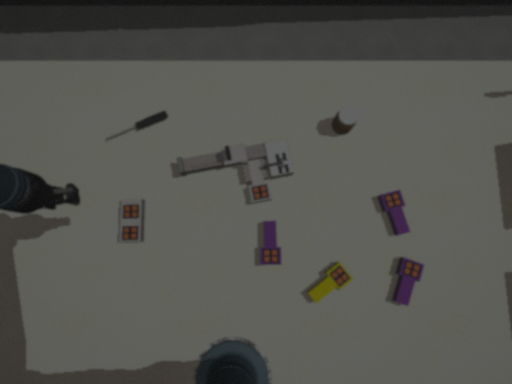

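The pointer holds mid-gap with hands off and everything else looks unmoved, so I'll hand it in.

```bash
python3 -c "
from bench import *
print(read_time_s());print(sign_off())"
```

```text
41.5917
the job is handed in; nothing more can be done
None
```

The job is handed in at 41.6 s: the gauge is closed on the stepped carrier's tongue, with the pointer between the two pairs of bars and the arm clear.

- **Opening:** I slid the jaw open to about 74 mm with the fingers on either side of its tab. The steady push was about 5.5 N.
- **Placing:** I set the aluminium carrier down with its tongue square between the jaws. I felt for the beam and backed off, leaving a gap of about 1–2 mm, then put the tongue lightly against the anvil.
- **Closing:** I pushed the jaw shut in small steps. The highest push I read was 14.3 N.

**Last checks, arm clear:**

| Check | Anvil give |
|---|---|
| Pointer, top camera | about 8.2 mm |
| Pointer, side camera | about 7.2 mm |
| Jaw position from the arm | about 8.5 mm |

These differ by about 1 mm, but all lie well inside the 4 to 12 mm window and far from the 16 mm stop. The reading did not change when I let go.

- **Other things on the bench:** nothing else has visibly moved in the last top picture.
- **A mismatch left over:** my fit of the gauge was up to about 2 px off in the side camera's image rows. The contacts with the beam and the anvil agreed with the fitted position to within about 1 mm.

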